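# Let a round seal blank down the feed chute and check it by hand

## Task

Swing the gate lever of the feed chute over to let the round stone blank run. On the open lower run meet it with the fingertips moving close ahead of it at nearly its own speed, go along with it and take it up softly while it rolls, and slow it to a crawl before it gets to the end stop; then let it settle gently against the end stop and leave it lying there, the gate open. The stone chips easily: it must not run hard into the fingers or into the end stop; do not pinch it or lift it, and leave the other things on the desk alone.

Things in the scene. Friction and masses are not known exactly. Their poses are not given: they have to be found in the camera images.
- trough: Beech feed chute, 590 mm long, sloping 0.035 to 0.055 rad (set by a screw foot) on a base board 110 mm wide. Origin: on the middle of the channel floor, about 60 mm above the desk; x downhill along the floor, y to the lever side, z up from the floor. Channel 69 mm wide, felt-lined; cheeks 8 mm thick, 30 mm high. Gate blade at x = -0.205; end stop across it, inner face x = 0.265, 36 mm high
- mouth (a point): On the channel floor where the open run begins: x = -0.030, y = 0 in the trough's frame. From x = -0.18 to here a clear plastic dust cover, 85 mm wide, its top 62 mm above the floor, roofs the channel; from here to the end stop, 295 mm, it is open above
- blank: Dark round stone cylinder, 50 mm in diameter, 66 mm long, nominally 0.34 kg, axis across the channel; origin at its centre. It waits at rest at x = -0.234 (trough frame). Once free it rolls off at nominally 0.15 m/s^2 (0.08 to 0.21 with the slope and the felt's resistance): out of the cover after 1.4 to 2.2 s at 0.17 to 0.29 m/s; unchecked it would hit the end stop at 0.28 to 0.45 m/s
- gate (a joint): Angle of the gate's rock shaft in rad: 0 with the blade down in front of the blank, 1.2 at its stop, fully open; the blank is free from about 0.8. Friction holds it where it is left (about 1 N at the knob). The shaft, steel, runs along the +y cheek at y = 0.060, 50 mm above the channel floor, in two bearing blocks (the lower one at x = 0.058)
- gate_knob (a point): Centre of the black ball knob, 30 mm in diameter, on the gate lever: a 10 mm rod rising 85 mm from the rock shaft at x = 0.030 in the trough's frame. At gate 0 it leans 0.35 rad from upright over towards the channel; pushed across towards +y of the trough it opens the gate and ends leaning 0.85 rad outwards
- rest (a point): Where the blank's centre is when it lies against the end stop: x = 0.240, y = 0, z = 0.025 in the trough's frame (fixed to the trough)
- seal: Bystander: square dark stone seal, 62 x 62 x 50 mm, origin under its centre
- tin: Bystander: flat steel tin, 70 x 97 x 26 mm, origin under its centre
- jar: Bystander: white lidded porcelain jar for seal paste, 71 mm in diameter, 43 mm high, origin under its centre
Things that resemble listed ones, but are neither listed nor needed, are in the scene too. What is shaped like the blank but green is not meant.

How it is judged:
By the outcome, as a careful person would: the job done as asked, in the order asked, and still so for the second after the job is handed in, with the robot touching nothing.
It also fails if it takes over 29 s, if anything falls off the work surface, if the arm or the gripper's body presses on something with over 40 N, if the wrist force passes 120 N, or if a joint passes its speed limit or range.

## Robot

A 6-joint arm with a two-finger parallel gripper is mounted at the origin on the work surface. World frame = base frame: x ahead of the robot, y to its left, z up, the work surface at z = 0. Lengths are in m, angles in rad, forces in N, time in s.
With the tool pointing down it reaches from about 0.225 to 0.875 m from the base axis. Payload 3.4 kg.
Tool frame: the origin (TCP) lies at the very end of the fingers, on their centre line; the grasp point (between the pads) lies manip.grip_point_offset behind it (manip.grip_point_offset is the distance from the TCP to the grasp point, in m); z points along the fingers, y is the line along which they close (so a half turn about z gives the same grasp; the last joint's range is limited). The gripper opens to 85 mm and grips with 20 to 120 N. Pads are 22 mm wide; open, the fingers measure 114 mm over their backs; the gripper's body (76 mm by 85 mm) begins 54 mm behind the grasp point. The pads swing forward as they close: fully open they stand 13 mm farther back than shut.
Start: joints at [-1.399, 0.276, 1.505, -0, 1.361, -0.121], TCP at [0.166, -0.551, 0.231] pointing down, gripper open.
Joint ranges: [-2.89, 2.89], [-0.75, 2.08], [0.22, 2.7], [-1.18, 4.32], [0.11, 2.71], [-2.7, 2.7]. Speed limits (rad/s): [2.57, 2.57, 3.14, 3.14, 3.14, 3.14].

## Interface

Orientations are given as a unit quaternion [w, x, y, z].
In Python, from rig import manip gives the robot as it stands.
- The arm moves only by the shell command python3 -m pendant 'ROWS' [FORCE]. ROWS is JSON, a list of rows, each an object of numbers: "jaw": the opening, from -1 (shut) to 1 (fully open); "tx", "ty", "tz": the shift along the world's x, y, z in cm; "ax", "ay", "az": the turn, a rotation vector about the world's x, y, z in degrees. In form: [{"jaw": .., "tx": .., "ty": .., "tz": .., "ax": .., "ay": .., "az": ..}, ...]. A call has 1 to 10 rows; each row is the pose to reach, as a shift and turn from the pose commanded when the call began; what a row does not reach only later rows make up. A row lasts 1/8 s, in which the tool goes at most 62.5 mm and 10.7 degrees, less where a joint would pass 70% of its speed; a pose out of reach is approached as far as the arm can. A call with a gripper value outside its range is refused whole. The fingers move at their own pace and stop on an object; FORCE is the grip in N (left out, the last holds). Time passes only in rows, so rows that repeat a pose let the fingers close. It gives the time, the measured TCP pose, the force, the opening and the grip force at its end, in the units of the state.
- manip.get_state(): the state, without advancing time (a new reading comes with each control period).
- manip.get_image(name): name is "scene" or "top"; returns a dict with "pixels" (400x640x3 uint8, blue, green, red), "depth" (400x640 float32, m along the optical axis (not along the pixel's ray), 0 where there is no reading), "fx", "fy", "cx", "cy" (pixels), "pose" (4x4, takes a point from camera to world coordinates). Camera axes: x right, y down, z forward; pixel columns grow to the right and rows downward; lengths in m; the calibration is good to about 2 mm. A picture is of the moment at which its call begins.
- manip.sign_off(): hands the job in; it is judged then, once.
The state is a dict: "clock": time; "qpos": joint angles; "qd": joint speeds; "effort": joint torques, N m; "position": TCP position; "ee_rot": TCP orientation; "contact_force": force on the tool from outside, world axes, zero at the start; "moment": the same for the moment, N m; "width": finger opening in m; "gripper_force": force on a finger pad.
Only numpy, scipy, OpenCV 4.12 (cv2) and the standard library are available. Lean on these libraries where they do the work, as an engineer would, in place of code of your own. Each camera call takes 0.05 s, during which the arm holds its last target. There are 200 camera calls.

## Working session

There is one attempt and no reset: what is moved stays moved. The work goes in short steps, Python scripts to look and compute and a shell command to move; the robot and the scene stay as the last step left them, time stands still between calls to the robot, and variables do not carry over. Pictures are saved under pics/ and viewed, at most 10 in all, crops included, and the job is handed in when it is done.

```bash
ls; mkdir -p pics
python3 - <<'E'
from rig import manip
import cv2,numpy as np
s=manip.get_state();print(s, manip.grip_point_offset)
for n in("scene","top"):
    i=manip.get_image(n);cv2.imwrite(f"pics/{n}0.png",i["pixels"]);np.savez(f"{n}0.npz",**i)
    print(n,i["fx"],i["cx"],i["cy"],np.round(i["pose"],3).tolist())
E
```

```text
pics
{'clock': 0.0, 'qpos': array([-1.39900922e+00,  2.76599838e-01,  1.50617531e+00, -1.50719965e-05,
        1.36072445e+00, -1.21003330e-01]), 'qd': array([ 1.26333413e-03, -6.93217460e-04,  2.11623059e-03,  2.72883286e-04,
        8.08123513e-05,  2.71681512e-04]), 'effort': array([ 1.89547507e-03, -4.16767681e+01, -2.45807236e+01,  4.82751511e-04,
        1.10725666e-02, -1.01765184e-05]), 'position': array([ 0.16585092, -0.54997792,  0.23042017]), 'ee_rot': array([-9.52976869e-04,  9.89302664e-01,  1.45874360e-01, -3.15742840e-05]), 'contact_force': array([0.33961658, 0.26169689, 0.66050245]), 'moment': array([ 0.02123054,  0.0053236 , -0.02950457]), 'gripper_force': 0.0, 'width': 0.08511615978052137} 0.0187
scene 474.1118456843612 320.80558312030735 205.5737393977987 [[0.52, 0.468, -0.714, 1.537], [0.854, -0.275, 0.441, -0.63], [0.01, -0.84, -0.543, 0.897], [0.0, 0.0, 0.0, 1.0]]
top 378.77771646899737 324.56660373810985 195.83069911361386 [[0.004, -0.993, 0.116, 0.4], [-1.0, -0.001, 0.027, -0.02], [-0.027, -0.116, -0.993, 1.336], [0.0, 0.0, 0.0, 1.0]]
```

View pics/scene0.png

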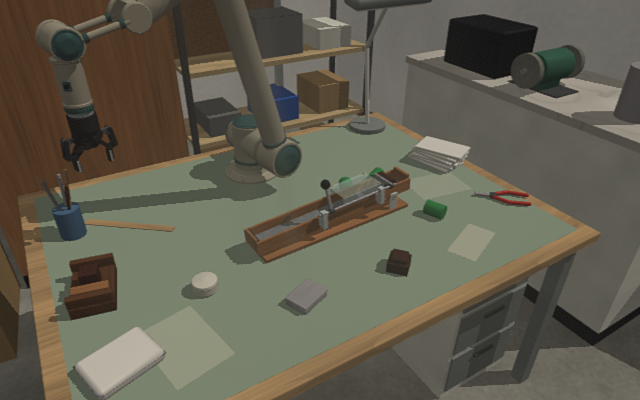

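View pics/top0.png

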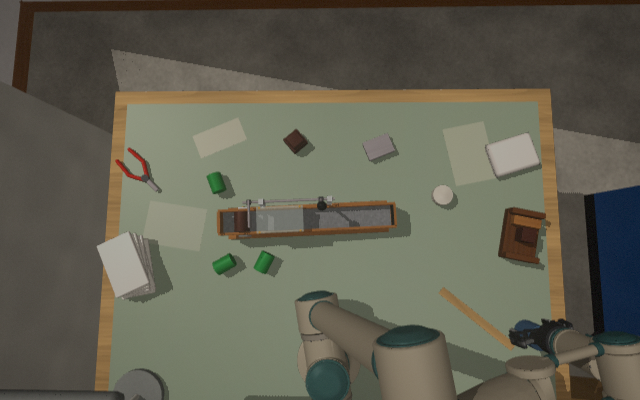

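The scene view shows the chute in the middle, with its end stop at about (250,240) and the knob at (325,185). In the top view the chute spans columns 218–396 at row ~218. Downhill is to the right (world −y), the lever is on the +x side and the knob is at (322,204).

```bash
cat > h.py <<'E'
import numpy as np
def cloud(d):
    v,u=np.mgrid[0:400,0:640]; z=d["depth"]
    p=np.stack([(u-d["cx"])/d["fx"]*z,(v-d["cy"])/d["fy"]*z,z],-1)
    return p@d["pose"][:3,:3].T+d["pose"][:3,3]
E
python3 - <<'E'
import numpy as np,cv2
from h import *
t=dict(np.load("top0.npz"));s=dict(np.load("scene0.npz"))
P=cloud(t);Q=cloud(s)
np.set_printoptions(precision=3,suppress=True,linewidth=200)
print("desk",np.median(P[270:285,300:420,2]),np.median(Q[320:330,240:260,2]))
# rim outline: z>0.045 in top
m=((P[...,2]>0.03)&(P[...,2]<0.2)).astype(np.uint8); m[:190]=0;m[250:]=0;m[:,:210]=0;m[:,405:]=0
for c in range(225,400,10):
    col=P[195:245,c]; print(c,"rows",np.where(m[:,c])[0][[0,-1]] if m[:,c].any() else None, "y%.3f"%col[22,1], (col[::2,2]*1000).astype(int))
print("axis end row 217", P[217,385:402])
a=cv2.resize(t["pixels"][190:250,205:405],None,fx=4,fy=4,interpolation=2)
b=cv2.resize(s["pixels"][160:265,235:415],None,fx=4,fy=4,interpolation=2)
cv2.imwrite("pics/crop1.png",np.vstack([a,np.pad(b,((0,0),(0,80),(0,0)))])[:600+60])
cv2.imwrite("pics/crop1.png",cv2.resize(np.vstack([a,np.pad(b,((0,0),(0,80),(0,0)))]),(720,594)))
E
```

```text
desk -8.629804125548368e-05 0.0006251903098134504
225 rows [209 234] y0.348 [ -1  -4  -1  -3   0   3   3 108 100  75  71  74  69  69  73  76  73  71  77 103   2  -3   4  -2  -2]
235 rows [209 234] y0.304 [   2   -1   -1    0    4 1335    9  103  113  115  114  113  113  117  115  115  113  116  111   99   10   11   -1   -3    0]
245 rows [201 236] y0.271 [ -1   1   3 121   0   4  74 102 116 112 118 114 115 118 113 114 112 115  70  95  74  18   0  -3   3]
255 rows [200 233] y0.248 [  0   2   0 120  -2   0  14  95  69  69  69  69  61  66  67  73  70  64  93  97  12  11   0   0   2]
265 rows [200 232] y0.204 [  0  -7  -1 116  -2   4 125 128 127 133 126 124 129 128 129 128 128 129 129  13  14  -2   0  -4   2]
275 rows [200 232] y0.171 [  1   0   0 119   0  17 126 123 123 125 124 126 123 126 129 126 125 123 126  10   9   0   0  -1  -2]
285 rows [199 232] y0.140 [  2  -2 116 112   3 128 124 124 123 121 127 124 126 121 120 123 123 126 122  12  13  -6   3  -3   0]
295 rows [199 231] y0.108 [  1   0 112   0   0 120 125 124 123 121 122 122 121 121 117 120 123 121 120  11  13   2  -2   1   0]
3
[... 836 characters left out ...]
12 72 51 40 46 48 44 48 44 44 41 42 50 77 14 14 -3  2  0  2  5 -2]
385 rows [202 227] y-0.191 [-1  3  4 14 72 39 45 45 44 43 41 43 41 43 44 76 74 15 13  0  3  0  4  1  3]
395 rows [204 226] y-0.219 [ 2  1  1  0  4 75 73 78 75 78 86 78 77 78 79 71 -3 -1 -3  0  0 -1 -4  0 -1]
axis end row 217 [[ 0.479 -0.191  0.043]
 [ 0.479 -0.194  0.042]
 [ 0.479 -0.197  0.045]
 [ 0.479 -0.201  0.043]
 [ 0.479 -0.205  0.04 ]
 [ 0.479 -0.207  0.046]
 [ 0.478 -0.209  0.059]
 [ 0.477 -0.21   0.071]
 [ 0.477 -0.213  0.078]
 [ 0.477 -0.216  0.079]
 [ 0.477 -0.219  0.079]
 [ 0.477 -0.222  0.078]
 [ 0.482 -0.238 -0.   ]
 [ 0.482 -0.242 -0.   ]
 [ 0.482 -0.246 -0.002]
 [ 0.482 -0.249  0.001]
 [ 0.482 -0.253 -0.002]]
```

View pics/crop1.png

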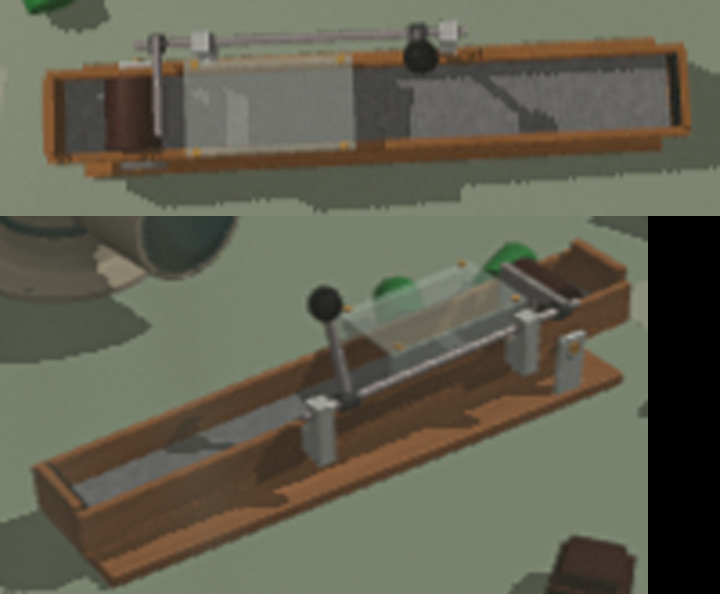

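The crop shows the dark blank at the left behind the gate blade, the clear cover to its right, the black knob near the downhill end of the rock shaft, and the end stop on the far right with a dark inner strip. Next I fit the chute frame.

```bash
cat > fit.py <<'E'
import numpy as np,cv2
from h import *
np.set_printoptions(precision=4,suppress=True,linewidth=200)
t=dict(np.load("top0.npz"));s=dict(np.load("scene0.npz"))
P=cloud(t);Q=cloud(s)
# floor: grey felt, open part
R=P[200:232,306:388].reshape(-1,3)
f=R[(R[:,2]>.036)&(R[:,2]<.065)&(abs(R[:,0]-.477)<.025)]
A=np.c_[f[:,:2],np.ones(len(f))]
for _ in range(3):
    c=np.linalg.lstsq(A,f[:,2],rcond=None)[0];r=f[:,2]-A@c;k=abs(r)<.006;f,A=f[k],A[k]
n=np.array([-c[0],-c[1],1]);n/=np.linalg.norm(n)
print("floor plane",c,len(f),r.std())
# cheek outlines: per column extremes of z>0.65 band, cheek top z=floor+.03
L=[];H=[]
for col in range(310,388):
    q=P[195:240,col]; fl=q[:,:2]@c[:2]+c[2]; h=q[:,2]-fl
    k=np.where((h>.018)&(h<.038)&(abs(q[:,0]-.477)<.06))[0]
    if len(k)>1 and not(315<col<333): H.append(q[k[0],:2]);L.append(q[k[-1],:2])
H=np.array(H);L=np.array(L)
lh=np.polyfit(H[:,1],H[:,0],1);ll=np.polyfit(L[:,1],L[:,0],1)
print("cheek lines x=a*y+b",lh,ll,"width",np.mean(np.polyval(lh,-.08)-np.polyval(ll,-.08)), "expect .085")
a=(lh[0]+ll[0])/2;b=(lh[1]+ll[1])/2
# end stop top points
E=P[204:226,388:400].reshape(-1,3);h=E[:,2]-(E[:,:2]@c[:2]+c[2]);E=E[(h>.028)&(h<.045)&(abs(E[:,0]-.477)<.028)]
print("endstop y range",np.percentile(E[:,1],[2,10,50,90,98]))
# knob both views
for nm,D,I in(("top",P,t),("sc",Q,s)):
    k=(D[...,2]>.155)&(D[...,2]<.21)&(abs(D[...,0]-.49)<.06)&(abs(D[...,1]-.02)<.06)&(I["pixels"].max(-1)<70)
    v,u=np.where(k);print(nm,"knob px",u.mean(),v.mean(),len(u),np.median(D[k],0),np.ptp(u),np.ptp(v))
    cam=I["pose"][:3,3];d=I["pose"][:3,:3]@[(u.mean()-I["cx"])/I["fx"],(v.mean()-I["cy"])/I["fy"],1];d/=np.linalg.norm(d)
    print(" ray",cam,d)
    if nm=="top":r1=(cam,d)
    else:
        M=np.c_[r1[1],-d];tt=np.linalg.lstsq(M,cam-r1[0],rcond=None)[0];p=r1[0]+tt[0]*r1[1];q=cam+tt[1]*d;print("knob",p,q)
E
python3 fit.py
```

```text
floor plane [0.003  0.0528 0.053 ] 1171 0.002434483331499662
cheek lines x=a*y+b [-0.0494  0.5178] [-0.0492  0.4355] width 0.0823792224032388 expect .085
endstop y range [-0.2225 -0.2218 -0.2156 -0.2097 -0.2011]
top knob px 321.35616438356163 205.12328767123287 73 [0.5053 0.0213 0.1953] 9 8
 ray [ 0.3998 -0.0203  1.3355] [ 0.0919  0.0356 -0.9951]
sc knob px 324.95714285714286 184.17142857142858 70 [0.5163 0.0148 0.1917] 8 9
 ray [ 1.5372 -0.6299  0.8968] [-0.7303  0.4607 -0.5044]
knob [0.5061 0.0209 0.1845] [0.506  0.0206 0.1844]
```

```bash
cat >> h.py <<'E'
EX=np.array([.0491,-.9974,-.0525]);EY=np.array([.9988,.0492,0]);EZ=np.cross(EX,EY)
O=np.array([.4739,.0562,.0574])
def w(x,y,z):return O+x*EX+y*EY+z*EZ
def tr(p):
    d=np.asarray(p)-O;return np.array([d@EX,d@EY,d@EZ])
E
python3 -c "
from h import *
np.set_printoptions(precision=4,suppress=True)
print(EZ,w(.03,-.007,.165),tr([.506,.0207,.1845]),'expect .030 .031 .130')"
python3 -m pendant '[{"jaw":-1,"tx":2.5,"ty":5,"tz":1,"az":7},{"jaw":-1,"tx":5.5,"ty":10.5,"tz":2,"az":15},{"jaw":-1,"tx":8.5,"ty":16,"tz":2,"az":23},{"jaw":-1,"tx":11.5,"ty":21.5,"tz":2,"az":31},{"jaw":-1,"tx":14.5,"ty":27,"tz":2,"az":39},{"jaw":-1,"tx":17.5,"ty":32.5,"tz":2,"az":47},{"jaw":-1,"tx":20.5,"ty":38,"tz":2,"az":55},{"jaw":-1,"tx":23.5,"ty":43.5,"tz":2,"az":63},{"jaw":-1,"tx":26.5,"ty":49.5,"tz":1,"az":70},{"jaw":-1,"tx":29.5,"ty":55,"tz":0,"az":76}]'
python3 -c "
from rig import manip
print(manip.get_state())"
```

```text
[ 0.0026 -0.0524  0.9986] [0.4688 0.0173 0.2206] [0.0303 0.0303 0.1289] expect .030 .031 .130
{'clock': 0.1, 'qpos': array([-1.39897762e+00,  2.76557812e-01,  1.50597697e+00, -4.75227265e-07,
        1.36072244e+00, -1.21010823e-01]), 'qd': array([-0.00069438, -0.00173775, -0.00338157, -0.00043182,  0.00034887,
        0.00117148]), 'effort': array([ 1.07447551e-03, -4.17699301e+01, -2.46404582e+01, -2.01407242e-04,
        5.71025404e-03,  7.70411447e-06]), 'position': array([ 0.16589024, -0.5500687 ,  0.23052314]), 'ee_rot': array([-8.32007005e-04,  9.89300143e-01,  1.45892201e-01, -2.13732289e-05]), 'contact_force': array([ 0.92861466, -0.34773716,  0.41092012]), 'moment': array([-0.00113009,  0.01504201, -0.00023591]), 'gripper_force': 0.0, 'width': 0.08498099746559781}invalid input at $[0]: expected keys jaw, tx, ty, tz, ax, ay, az
```

```bash
python3 -m pendant '[{"jaw":-1,"tx":2.5,"ty":5,"tz":1,"ax":0,"ay":0,"az":7},{"jaw":-1,"tx":5.5,"ty":10.5,"tz":2,"ax":0,"ay":0,"az":15},{"jaw":-1,"tx":8.5,"ty":16,"tz":2,"ax":0,"ay":0,"az":23},{"jaw":-1,"tx":11.5,"ty":21.5,"tz":2,"ax":0,"ay":0,"az":31},{"jaw":-1,"tx":14.5,"ty":27,"tz":2,"ax":0,"ay":0,"az":39},{"jaw":-1,"tx":17.5,"ty":32.5,"tz":2,"ax":0,"ay":0,"az":47},{"jaw":-1,"tx":20.5,"ty":38,"tz":2,"ax":0,"ay":0,"az":55},{"jaw":-1,"tx":23.5,"ty":43.5,"tz":2,"ax":0,"ay":0,"az":63},{"jaw":-1,"tx":26.5,"ty":49.5,"tz":1,"ax":0,"ay":0,"az":70},{"jaw":-1,"tx":29.5,"ty":55,"tz":0,"ax":0,"ay":0,"az":76}]'
cat > st.py <<'E'
from rig import manip
from h import *
np.set_printoptions(precision=4,suppress=True)
s=manip.get_state();print(s["clock"],s["position"],"tr",tr(s["position"]),"q",s["ee_rot"],"q6",s["qpos"],"F",s["contact_force"],s["width"])
E
python3 st.py
```

```text
clock: 1.35
position: [0.4577, -0.0056, 0.2324]
ee_rot: [0.0, 0.688, 0.725, 0.0]
contact_force: [0.2, -1.4, -0.1]
width: -0.0
gripper_force: 0.0
1.35 [ 0.4577 -0.0056  0.2324] tr [ 0.0516 -0.0192  0.178 ] q [0.0004 0.6883 0.7254 0.0001] q6 [-0.1641  0.0966  1.7342 -0.0004  1.3099 -0.2164] F [ 0.1542 -1.4211 -0.1436] -1.4058386318043873e-05
```

```bash
python3 -m pendant '[{"jaw":-1,"tx":0.5,"ty":1.8,"tz":-2.5,"ax":0,"ay":0,"az":0},{"jaw":-1,"tx":0.5,"ty":1.8,"tz":-5.7,"ax":0,"ay":0,"az":0},{"jaw":-1,"tx":0.5,"ty":1.8,"tz":-5.7,"ax":0,"ay":0,"az":0}]'
python3 st.py
python3 - <<'E'
from rig import manip
import cv2,numpy as np
i=manip.get_image("scene");cv2.imwrite("pics/s2.png",cv2.resize(i["pixels"][80:270,230:420],None,fx=3,fy=3,interpolation=2))
E
```

```text
clock: 1.72
position: [0.4599, 0.0111, 0.1734]
ee_rot: [-0.003, 0.689, 0.724, -0.002]
contact_force: [0.0, -1.2, 0.2]
width: 0.0003
gripper_force: 0.0
1.725 [0.4599 0.0111 0.1734] tr [ 0.0382 -0.0162  0.1181] q [-0.0026  0.6894  0.7244 -0.0019] q6 [-0.1272  0.1498  1.8264 -0.0001  1.1718 -0.1767] F [ 0.0374 -1.1665  0.1616] 0.0003198222864695162
```

View pics/s2.png

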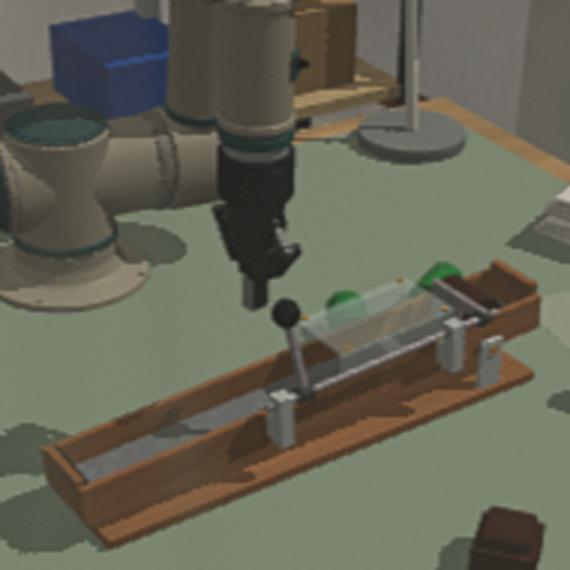

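The picture shows the slender closed fingers just on the channel side of the knob, which is at about (287,312) in the crop, at knob height. I'll push part way, staying below release, and measure.

```bash
python3 -m pendant '[{"jaw":-1,"tx":1.0,"ty":0.6,"tz":0,"ax":0,"ay":0,"az":0},{"jaw":-1,"tx":2.0,"ty":0.6,"tz":0,"ax":0,"ay":0,"az":0},{"jaw":-1,"tx":3.0,"ty":0.6,"tz":0,"ax":0,"ay":0,"az":0},{"jaw":-1,"tx":4.0,"ty":0.6,"tz":0,"ax":0,"ay":0,"az":0},{"jaw":-1,"tx":5.0,"ty":0.6,"tz":0,"ax":0,"ay":0,"az":0},{"jaw":-1,"tx":6.0,"ty":0.6,"tz":0,"ax":0,"ay":0,"az":0},{"jaw":-1,"tx":6.5,"ty":0.6,"tz":0,"ax":0,"ay":0,"az":0}]'
python3 st.py
python3 - <<'E'
from rig import manip
from h import *
import cv2
for n in("scene","top"):
    i=manip.get_image(n);P=cloud(i);np.savez(n+"3.npz",**i)
    k=(i["pixels"].max(-1)<60)&(abs(P[...,2]-.185)<.02)&(abs(P[...,1]-.015)<.06)&(P[...,0]>.45)&(P[...,0]<.6)
    q=(P[k]-O)@np.c_[EX,EY,EZ]; print(n,len(q),np.percentile(q,[2,50,98],axis=0).round(3).tolist())
    cv2.imwrite(f"pics/{n}3.png",cv2.resize(i["pixels"][100:250,270:400] if n=="scene" else i["pixels"][160:250,250:350],None,fx=4,fy=4,interpolation=2))
a=cv2.imread("pics/scene3.png");b=cv2.imread("pics/top3.png")
h=max(a.shape[0],b.shape[0]);c=np.hstack([np.pad(x,((0,h-x.shape[0]),(0,0),(0,0))) for x in(a,b)])
cv2.imwrite("pics/both3.png",cv2.resize(c,(780,int(h*780/c.shape[1]))))
E
```

```text
clock: 2.65
position: [0.528, 0.0165, 0.1754]
ee_rot: [-0.0, 0.69, 0.724, 0.0]
contact_force: [-2.1, 0.7, 0.1]
width: 0.0001
gripper_force: 0.6
2.65 [0.528  0.0165 0.1754] tr [0.0361 0.052  0.12  ] q [-0.0001  0.6898  0.724   0.0001] q6 [-0.1007  0.2446  1.6944  0.0002  1.2027 -0.1492] F [-2.0757  0.7447  0.1142] 0.00011048938741323004
scene 109 [[0.026, 0.055, 0.123], [0.038, 0.086, 0.139], [0.048, 0.097, 0.148]]Traceback (most recent call last):
  File "<stdin>", line 7, in <module>
    return _quantile_unchecked(
        a, q, axis, out, overwrite_input, method, keepdims, weights)
    return _ureduce(a,
                    func=_quantile_ureduce_func,
    ...<5 lines>...
                    overwrite_input=overwrite_input,
                    method=method)
    r = func(a, **kwargs)
    result = _quantile(arr,
                       quantiles=q,
    ...<2 lines>...
                       out=out,
                       weights=wgt)
    slices_having_nans = np.isnan(arr[-1, ...])
                                  ~~~^^^^^^^^^
IndexError: index -1 is out of bounds for axis 0 with size 0
```

Contact is confirmed at about 2 N, with the gate near 0.6. Before opening it I'll write and check a blank tracker on the saved images.

```bash
cat > trk.py <<'E'
import sys,cv2
from h import *
def blank(i,n,zt=.045):
    # pixels whose ray meets the plane z_tr=zt inside the channel, dark reddish
    v,u=np.mgrid[0:400,0:640]; R=i["pose"][:3,:3];c=i["pose"][:3,3]
    d=np.stack([(u-i["cx"])/i["fx"],(v-i["cy"])/i["fy"],np.ones_like(u,float)],-1)@R.T
    t=(zt-(c-O)@EZ)/(d@EZ); p=(c-O)+d*t[...,None]
    x=p@EX;y=p@EY; px=i["pixels"].astype(int);b,g,r=px[...,0],px[...,1],px[...,2]
    m=(abs(y)<.022)&(x>-.262)&(x<.25)&(r-b>12)&(r<105)&(r-g<45)
    m=cv2.morphologyEx(m.astype(np.uint8),cv2.MORPH_OPEN,np.ones((3,3)))
    k,l,s,_=cv2.connectedComponentsWithStats(m)
    o=[(int(s[j,4]),round(float(x[l==j].min()),3),round(float(x[l==j].max()),3),round(float(x[l==j].mean()),4)) for j in range(1,k) if s[j,4]>=12]
    return sorted(o,reverse=True)[:4]
if __name__=="__main__":
    if len(sys.argv)>1:
        for f in sys.argv[1:]: print(f,blank(dict(np.load(f)),f))
    else:
        from rig import manip
        for n in("top","scene"):
            s=manip.get_state()["clock"];i=manip.get_image(n);np.savez(n+"_last.npz",**i);cv2.imwrite(f"pics/{n}_{s:.2f}.png",i["pixels"])
            print(n,s,blank(i,n))
E
python3 trk.py top0.npz scene0.npz scene3.npz top3.npz; python3 st.py
```

```text
top0.npz [(192, -0.253, -0.211, -0.2325)]
scene0.npz [(564, -0.003, 0.249, 0.1308), (89, -0.046, 0.001, -0.0249), (67, -0.261, -0.224, -0.2417)]
scene3.npz [(648, -0.025, 0.249, 0.1261), (33, -0.045, -0.016, -0.0311), (24, -0.261, -0.241, -0.2519)]
top3.npz [(136, -0.247, -0.217, -0.2325)]
2.75 [0.5281 0.0164 0.1754] tr [0.0362 0.0522 0.1201] q [0.0003 0.6898 0.724  0.0003] q6 [-0.1008  0.2443  1.6946  0.      1.2019 -0.1492] F [ 0.3652 -0.0273 -0.348 ] -0.00015574501240910756
```

```bash
python3 -m pendant '[{"jaw":-1,"tx":1.3,"ty":0,"tz":0,"ax":0,"ay":0,"az":0},{"jaw":-1,"tx":2.4,"ty":0,"tz":-0.7,"ax":0,"ay":0,"az":0},{"jaw":-1,"tx":3.4,"ty":0,"tz":-1.3,"ax":0,"ay":0,"az":0},{"jaw":-1,"tx":4.2,"ty":0,"tz":-2.0,"ax":0,"ay":0,"az":0},{"jaw":-1,"tx":0,"ty":0.6,"tz":-2.0,"ax":0,"ay":0,"az":0},{"jaw":-1,"tx":-5.3,"ty":1.2,"tz":-2.0,"ax":0,"ay":0,"az":0},{"jaw":-1,"tx":-5.3,"ty":1.9,"tz":-6.3,"ax":0,"ay":0,"az":0},{"jaw":-1,"tx":-5.3,"ty":1.9,"tz":-10.7,"ax":0,"ay":0,"az":0}]'; python3 st.py; python3 trk.py
```

```text
clock: 3.75
position: [0.4752, 0.0358, 0.0684]
ee_rot: [0.002, 0.69, 0.724, 0.002]
contact_force: [0.2, 0.5, 0.7]
width: -0.0001
gripper_force: 0.0
3.75 [0.4752 0.0358 0.0684] tr [0.0199 0.0002 0.0121] q [0.0017 0.6896 0.7242 0.0015] q6 [-0.0712  0.2843  1.9546  0.0002  0.8982 -0.1202] F [0.1721 0.4599 0.7335] -9.009859068494466e-05
top 3.75 [(80, -0.059, -0.001, -0.0318), (70, -0.134, -0.104, -0.1165)]
scene 3.8 [(546, 0.03, 0.249, 0.1416), (63, -0.24, -0.198, -0.2177), (15, -0.044, -0.027, -0.0355)]
```

Run:
```python
import cv2,numpy as np
a=cv2.imread("pics/top_3.75.png")[185:250,205:405];b=cv2.imread("pics/scene_3.80.png")[140:265,235:435]
cv2.imwrite("pics/c375.png",cv2.resize(np.vstack([a,b]),None,fx=3,fy=3,interpolation=2))
```

```text
(no output)
```

View pics/c375.png

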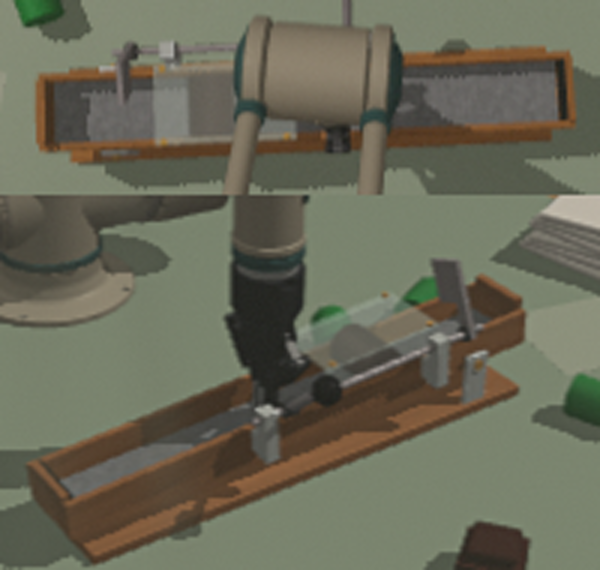

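The top view shows the blank under the cover with its uphill edge at about crop (190,100), the rest hidden by the arm. The scene view shows it whole at crop (332–398, 322–370), and the gate stands open. The clock is halted, so I'll extract its position from this pair.

```bash
cat > proj.py <<'E'
from h import *
a=np.linspace(0,2*np.pi,40)
def sil(i,x):
    p=np.concatenate([[w(x+.025*np.cos(t),y,.025+.025*np.sin(t)) for t in a] for y in(-.033,.033)])
    q=(p-i["pose"][:3,3])@i["pose"][:3,:3]; return q[:,0]/q[:,2]*i["fx"]+i["cx"],q[:,1]/q[:,2]*i["fy"]+i["cy"]
E
python3 - <<'E'
from proj import *
import cv2
s=dict(np.load("scene_last.npz"));t=dict(np.load("top_last.npz"));s0=dict(np.load("scene0.npz"));t0=dict(np.load("top0.npz"))
for n,i,j in(("scene",s,s0),("top",t,t0)):
    for x in(-.234,-.14,-.12,-.10,-.08):
        u,v=sil(i,x);print(n,x,"u %.1f %.1f v %.1f %.1f"%(u.min(),u.max(),v.min(),v.max()))
d=s["pixels"].astype(int).sum(-1)-s0["pixels"].astype(int).sum(-1)
print(d[180:200:2,335:380:2])
d=t["pixels"].astype(int).sum(-1)
print("top",d[214:226:3,255:290])
E
```

```text
scene -0.234 u 373.0 397.0 v 170.6 192.2
scene -0.14 u 351.0 375.4 v 179.3 201.6
scene -0.12 u 346.2 370.6 v 181.3 203.7
scene -0.1 u 341.3 365.8 v 183.2 205.8
scene -0.08 u 336.4 360.9 v 185.1 207.9
top -0.234 u 233.1 249.1 v 210.0 231.1
top -0.14 u 261.8 277.7 v 208.8 229.9
top -0.12 u 267.9 283.7 v 208.5 229.6
top -0.1 u 274.0 289.8 v 208.2 229.3
top -0.08 u 280.0 295.9 v 208.0 229.1
[[   5    8   -3  -10    4    3    4    7    6    6    6    8    4    7
    10    4    5    4   21   33   -1    5    3]
 [  11    8    8    3    2    5    6    8    1  -17    0    8    5    4
    -1   18   13    3   28   24    2    3   -4]
 [   9    6    3   -1    5    9    5  -48  -63 -104  -63  -14    4    6
    17   29    8   24   26   17    0   37   35]
 [  16   12    5    2    4    6  -32  -38  -49  -34  -18  -22  -21    4
    26   27   23   25   37   37   39   50   30]
 [   9    4    7    6    6  -22  -53  -21    0   -3  -15  -39  -53  -29
    21   35   37   31   45   54   63   41    6]
 [   4    4    2    6    9  -14  -14  -23  -19  -19  -13  -31  -43  -30
   -26    7   55   56   50   55   56  
[... 375 characters left out ...]
8   -6    4    2    9    6   -1   -3  -50  -58  -59  -22   34   35
     9   -4    5   -3   -2   -1    3    9    1]]
top [[213 300 341 339 342 369 344 342 373 343 366 367 318 282 278 287 286 285
  286 289 295 294 289 287 286 282 278 293 169 170 251 340 341 345 344]
 [304 365 388 391 391 391 388 390 391 389 393 391 345 288 278 286 285 278
  286 290 289 290 288 287 285 288 284 296 313 194 236 297 299 298 290]
 [313 369 387 382 386 386 385 389 395 399 391 389 350 286 280 276 281 285
  288 290 292 289 285 287 283 283 282 288 270 191 191 188 190 187 170]
 [304 345 387 387 383 389 387 391 393 387 387 390 361 293 282 277 283 284
  288 295 294 288 289 285 284 283 284 274 181 245 322 342 341 318 279]]
```

Run:
```python
from proj import *
from rig import manip
t0=dict(np.load("top_last.npz"));c=manip.get_state()["clock"];t=manip.get_image("top");np.savez("topb.npz",**t)
xs=np.arange(-.16,-.06,.001);ue=np.array([sil(t,x)[0].min() for x in xs])
for n,i in((3.75,t0),(c,t)):
    g=i["pixels"].astype(float).sum(-1)[212:224,262:284].mean(0)
    hi,lo=np.median(g[:4]),g[6:].min()
    print(n,g.round())
    k=np.argmax(g<(390+285)/2);u=262+k-1+(g[k-1]-337)/(g[k-1]-g[k]);print(" edge u",u,"x",np.interp(u,ue,xs))
print(manip.get_state()["clock"])
```

```text
3.75 [376. 381. 376. 380. 378. 341. 287. 280. 281. 282. 284. 287. 291. 292.
 290. 289. 286. 283. 284. 282. 288. 235.]
 edge u 267.06853582554515 x -0.1227402404036306
3.85 [375. 380. 377. 380. 379. 376. 372. 366. 352. 343. 344. 334. 295. 278.
 280. 283. 283. 287. 289. 292. 291. 256.]
 edge u 272.67241379310343 x -0.10426714410145942
3.9
```

Run:
```python
from proj import *
from rig import manip
c=manip.get_state()["clock"];t=manip.get_image("top");np.savez("topc.npz",**t)
a=dict(np.load("top_last.npz"));b=dict(np.load("topb.npz"))
xs=np.arange(-.16,-.03,.001);ue=np.array([sil(t,x)[0].min() for x in xs])
for n,i in((3.75,a),(3.85,b),(c,t)):
    g=i["pixels"].astype(float).sum(-1)[212:224,262:290].mean(0); d=np.diff(g); print(n,g.round())
    k=np.argmin(d[2:18])+2; wgt=-d[k-1:k+2]; u=262.5+np.average(np.arange(k-1,k+2),weights=wgt.clip(0)); print(" u",u,"x",np.interp(u,ue,xs))
```

```text
3.75 [376. 381. 376. 380. 378. 341. 287. 280. 281. 282. 284. 287. 291. 292.
 290. 289. 286. 283. 284. 282. 288. 235. 191. 235. 282. 285. 280. 269.]
 u 267.19269949066216 x -0.12233111746513586
3.85 [375. 380. 377. 380. 379. 376. 372. 366. 352. 343. 344. 334. 295. 278.
 280. 283. 283. 287. 289. 292. 291. 256. 192. 193. 278. 287. 285. 277.]
 u 273.62151898734174 x -0.10113677684121762
3.9 [375. 380. 378. 380. 379. 377. 371. 367. 352. 344. 342. 342. 341. 341.
 339. 312. 280. 279. 281. 282. 285. 255. 194. 204. 277. 285. 282. 273.]
 u 277.0864453665284 x -0.08970456116440394
```

```bash
python3 -m pendant '[{"jaw":-1,"tx":0.02,"ty":-0.5,"tz":-0.03,"ax":0,"ay":0,"az":0},{"jaw":-1,"tx":0.11,"ty":-2.3,"tz":-0.12,"ax":0,"ay":0,"az":0},{"jaw":-1,"tx":0.25,"ty":-5.1,"tz":-0.27,"ax":0,"ay":0,"az":0},{"jaw":-1,"tx":0.43,"ty":-8.8,"tz":-0.46,"ax":0,"ay":0,"az":0},{"jaw":-1,"tx":0.62,"ty":-12.7,"tz":-0.67,"ax":0,"ay":0,"az":0},{"jaw":-1,"tx":0.81,"ty":-16.35,"tz":-0.86,"ax":0,"ay":0,"az":0},{"jaw":-1,"tx":0.95,"ty":-19.35,"tz":-1.02,"ax":0,"ay":0,"az":0},{"jaw":-1,"tx":1.05,"ty":-21.25,"tz":-1.12,"ax":0,"ay":0,"az":0},{"jaw":-1,"tx":1.1,"ty":-22.25,"tz":-1.17,"ax":0,"ay":0,"az":0},{"jaw":-1,"tx":1.11,"ty":-22.55,"tz":-1.19,"ax":0,"ay":0,"az":0}]'; python3 st.py
python3 - <<'E'
from rig import manip
import cv2,numpy as np
o=[]
for n,sl in(("top",np.s_[185:250,305:435]),("scene",np.s_[150:275,225:355])):
    i=manip.get_image(n);np.savez(n+"d.npz",**i);o.append(i["pixels"][sl])
cv2.imwrite("pics/d.png",cv2.resize(np.vstack(o),None,fx=3,fy=3,interpolation=2))
E
```

```text
clock: 5.2
position: [0.4854, -0.1902, 0.057]
ee_rot: [0.0, 0.69, 0.724, 0.0]
contact_force: [-0.3, -0.0, -0.2]
width: -0.0003
gripper_force: 0.0
5.2 [ 0.4854 -0.1902  0.057 ] tr [ 0.2463 -0.0006  0.0125] q [0.0001 0.6899 0.7239 0.0002] q6 [-0.5072  0.3573  1.8713  0.0004  0.9126 -0.5555] F [-0.2675 -0.0352 -0.2496] -0.0002757887713527423
```

View pics/d.png

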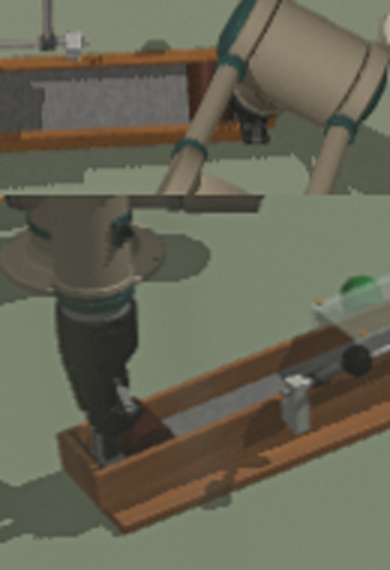

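The blank lies against the fingers just short of the end stop, with its uphill edge at about crop (188,95) in the top view. It was taken up smoothly. Now I'll ease it down by raising the tips slowly over its front.

```bash
python3 - <<'E'
from proj import *
t=dict(np.load("topd.npz"));g=t["pixels"].astype(float).sum(-1)[208:220,355:376].mean(0);print(g.round())
for x in(.2,.205,.21,.215,.22):print(x,sil(t,x)[0].min())
E
python3 -m pendant '[{"jaw":-1,"tx":0.01,"ty":-0.2,"tz":-0.01,"ax":0,"ay":0,"az":0},{"jaw":-1,"tx":0.02,"ty":-0.4,"tz":-0.02,"ax":0,"ay":0,"az":0},{"jaw":-1,"tx":0.02,"ty":-0.4,"tz":0.6,"ax":0,"ay":0,"az":0},{"jaw":-1,"tx":0.02,"ty":-0.4,"tz":1.2,"ax":0,"ay":0,"az":0},{"jaw":-1,"tx":0.02,"ty":-0.4,"tz":1.5,"ax":0,"ay":0,"az":0},{"jaw":-1,"tx":0.02,"ty":-0.4,"tz":1.8,"ax":0,"ay":0,"az":0},{"jaw":-1,"tx":0.02,"ty":-0.4,"tz":2.1,"ax":0,"ay":0,"az":0},{"jaw":-1,"tx":0.02,"ty":-0.4,"tz":2.4,"ax":0,"ay":0,"az":0},{"jaw":-1,"tx":0.02,"ty":-0.4,"tz":2.6,"ax":0,"ay":0,"az":0},{"jaw":-1,"tx":0.02,"ty":-0.4,"tz":2.8,"ax":0,"ay":0,"az":0}]'; python3 st.py
python3 - <<'E'
from proj import *
from rig import manip
t=manip.get_image("top");print(t["pixels"].astype(float).sum(-1)[208:220,355:386].mean(0).round())
for x in(.21,.22,.23,.24):print(x,sil(t,x)[0].min())
E
```

```text
[290. 286. 286. 293. 286. 288. 295. 295. 293. 285. 288. 290. 206. 128.
 128. 137. 147. 192. 231. 252. 278.]
0.2 364.09162004273117
0.205 365.58044746969506
0.21 367.06891363369573
0.215 368.5570186662076
0.22 370.04476269864125
clock: 6.55
position: [0.4854, -0.1941, 0.0848]
ee_rot: [-0.0, 0.69, 0.724, 0.0]
contact_force: [-0.9, -0.0, -0.3]
width: 0.0001
gripper_force: 0.0
6.55 [ 0.4854 -0.1941  0.0848] tr [ 0.2488 -0.0008  0.0405] q [-0.      0.6898  0.724   0.    ] q6 [-0.5135  0.3258  1.8339  0.      0.982  -0.5619] F [-0.8522 -0.0398 -0.2722] 0.00010807681830630767
[292. 286. 285. 294. 284. 289. 294. 294. 294. 286. 288. 287. 286. 287.
 290. 207. 129. 129. 137. 168. 211. 251. 278. 304. 333. 339. 332. 314.
 287. 248. 213.]
0.21 367.06891363369573
0.22 370.04476269864125
0.23 373.0191682885974
0.24 375.99213145357453
```

```bash
python3 -m pendant '[{"jaw":-1,"tx":0,"ty":0,"tz":0.2,"ax":0,"ay":0,"az":0},{"jaw":-1,"tx":0,"ty":0,"tz":0.4,"ax":0,"ay":0,"az":0},{"jaw":-1,"tx":0.01,"ty":-0.25,"tz":0.4,"ax":0,"ay":0,"az":0},{"jaw":-1,"tx":0.02,"ty":-0.5,"tz":0.4,"ax":0,"ay":0,"az":0},{"jaw":-1,"tx":0.04,"ty":-0.75,"tz":0.4,"ax":0,"ay":0,"az":0},{"jaw":-1,"tx":0.05,"ty":-1.0,"tz":0.4,"ax":0,"ay":0,"az":0},{"jaw":-1,"tx":0.06,"ty":-1.2,"tz":0.4,"ax":0,"ay":0,"az":0},{"jaw":-1,"tx":0.07,"ty":-1.4,"tz":0.4,"ax":0,"ay":0,"az":0},{"jaw":-1,"tx":0.08,"ty":-1.6,"tz":0.4,"ax":0,"ay":0,"az":0},{"jaw":-1,"tx":0.09,"ty":-1.8,"tz":0.4,"ax":0,"ay":0,"az":0}]' 
python3 -m pendant '[{"jaw":-1,"tx":0.01,"ty":-0.2,"tz":0,"ax":0,"ay":0,"az":0},{"jaw":-1,"tx":0.02,"ty":-0.4,"tz":0,"ax":0,"ay":0,"az":0},{"jaw":-1,"tx":0.03,"ty":-0.6,"tz":0,"ax":0,"ay":0,"az":0},{"jaw":-1,"tx":0.04,"ty":-0.8,"tz":0,"ax":0,"ay":0,"az":0},{"jaw":-1,"tx":0.05,"ty":-1.0,"tz":0,"ax":0,"ay":0,"az":0}]'; python3 st.py
python3 - <<'E'
from proj import *
from rig import manip
t=manip.get_image("top");print(t["pixels"].astype(float).sum(-1)[208:220,355:386].mean(0).round())
E
```

```text
clock: 7.85
position: [0.4864, -0.2121, 0.0887]
ee_rot: [-0.0, 0.69, 0.724, 0.0]
contact_force: [-0.1, 0.4, -0.1]
width: -0.0003
gripper_force: 0.0
clock: 8.48
position: [0.4869, -0.2222, 0.0887]
ee_rot: [0.0, 0.69, 0.724, 0.0]
contact_force: [-1.1, -0.0, -0.6]
width: -0.0003
gripper_force: 0.0
8.475 [ 0.4869 -0.2222  0.0887] tr [ 0.2766 -0.0007  0.0459] q [0.     0.6898 0.724  0.    ] q6 [-0.5582  0.3374  1.8025  0.0001  1.0016 -0.6067] F [-1.0528 -0.0347 -0.6473] -0.00030355725333665827
[291. 286. 285. 294. 285. 291. 296. 296. 295. 284. 288. 290. 288. 287.
 291. 291. 301. 290. 289. 290. 291. 284. 151. 126. 132. 144. 165. 181.
 174. 165. 179.]
```

```bash
python3 -m pendant '[{"jaw":-1,"tx":0,"ty":-0.5,"tz":0.3,"ax":0,"ay":0,"az":0},{"jaw":-1,"tx":0,"ty":-1,"tz":1.5,"ax":0,"ay":0,"az":0},{"jaw":-1,"tx":0,"ty":-1,"tz":5,"ax":0,"ay":0,"az":0},{"jaw":-1,"tx":0,"ty":-1,"tz":10,"ax":0,"ay":0,"az":0},{"jaw":-1,"tx":-4,"ty":-5,"tz":12,"ax":0,"ay":0,"az":0},{"jaw":-1,"tx":-8,"ty":-9,"tz":12,"ax":0,"ay":0,"az":0},{"jaw":-1,"tx":-12,"ty":-13,"tz":12,"ax":0,"ay":0,"az":0},{"jaw":-1,"tx":-15,"ty":-16,"tz":12,"ax":0,"ay":0,"az":0},{"jaw":-1,"tx":-15,"ty":-16,"tz":12,"ax":0,"ay":0,"az":0},{"jaw":-1,"tx":-15,"ty":-16,"tz":12,"ax":0,"ay":0,"az":0}]'
python3 - <<'E'
from rig import manip
from proj import *
import cv2
o=[]
for n,sl in(("top",np.s_[185:250,205:405]),("scene",np.s_[140:265,235:435])):
    i=manip.get_image(n);o.append(i["pixels"][sl])
    if n=="top":
        print(i["pixels"].astype(float).sum(-1)[208:220,370:396].mean(0).round(),sil(i,.24)[0].min(),sil(i,.24)[0].max())
cv2.imwrite("pics/e.png",cv2.resize(np.vstack(o),None,fx=3,fy=3,interpolation=2))
E
```

```text
clock: 9.78
position: [0.337, -0.3821, 0.2092]
ee_rot: [0.0, 0.69, 0.724, 0.0]
contact_force: [0.2, -0.2, 0.3]
width: 0.0001
gripper_force: 0.0
[287. 297. 286. 285. 288. 286. 279. 149. 127. 132. 146. 166. 180. 170.
 161. 154. 144. 136. 129. 124. 116. 107. 106. 142. 250. 258.] 375.99213145357453 392.3774045964227
```

View pics/e.png

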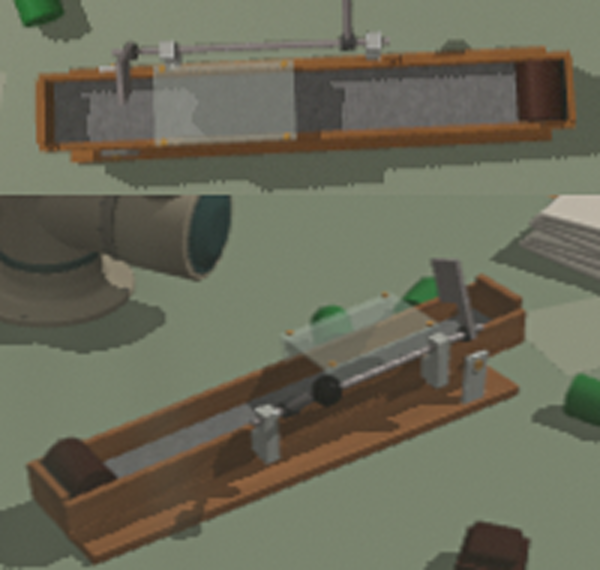

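The picture shows the blank lying against the end stop, at crop (540,90) in the top view and (75,465) in the scene view. The gate blade is up, the lever is over, and the arm is clear.

```bash
python3 -c "
from rig import manip
print(manip.sign_off())"
```

```text
the job is handed in; nothing more can be done
None
```

The job is handed in at about 10 s of the 29 s: the gate is open, the blank was met rolling and slowed on the fingertips, and it now lies against the end stop with the arm clear and nothing else touched.

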